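# Lock the control box cover with the flat-bladed key

## Robot

A 6-joint arm with a two-finger parallel gripper is mounted at the origin on a cart in front of the work surface, level with it; the furniture and walls round the work are solid. World frame = base frame: x ahead of the robot, y to its left, z up, the work surface at z = 0. Lengths are in m, angles in rad, forces in N, time in s.
With the tool pointing down it reaches from about 0.35 to 0.975 m from the base axis. Payload 4.9 kg.
Tool frame: the origin (TCP) lies at the very end of the fingers, on their centre line; the grasp point (between the pads) lies 19 mm behind it (manip.tcp_to_grasp is the distance from the TCP to the grasp point, in m); z points along the fingers, y is the direction in which the jaws open and shut (so a half turn about z gives the same grasp; the last joint's range is limited). The gripper opens to 85 mm and grips with 20 to 120 N. Pads are 22 mm wide; open, the fingers measure 114 mm over their backs; the gripper's body (76 mm by 85 mm) begins 54 mm behind the grasp point. The pads swing forward as they close: fully open they stand 13 mm farther back than shut.
Start: joints at [-1.396, 0.053, 1.613, -0, 1.476, -0.119], TCP at [0.181, -0.598, 0.231] pointing down, gripper open.
Joint ranges: [-3.01, 3.01], [-1.01, 2.22], [0.06, 2.58], [-1.02, 4.17], [0.09, 2.62], [-3.14, 3.14]. Speed limits (rad/s): [2.57, 2.57, 3.14, 3.14, 3.14, 3.14].

## Interface

Orientations are given as a unit quaternion [w, x, y, z].
In Python, from plant import sensors, cams, job, finder, manip gives the robot as it stands.
- The arm moves only by the shell command python3 -m pendant 'ROWS'. ROWS is JSON, a list of rows, each an object of numbers: "wx", "wy", "wz": the turn, a rotation vector about the tool's x, y, z in degrees; "dx", "dy", "dz": the shift along the tool's x, y, z in m; "hand": the gripper's target within -1 to 1 (fully open at 1, half-way at 0, shut at -1). A call has 1 to 20 rows; each row is the pose to reach, as a shift and turn from the pose commanded when the call began, along the tool's axes at that moment; what a row does not reach only later rows make up. A row lasts 1/12 s, in which the tool goes at most 41.7 mm and 7.16 degrees, less where a joint would pass 70% of its speed; a pose out of reach is approached as far as the arm can. A call with a gripper value outside its range is refused whole. The fingers move at their own pace and stop on an object; the grip force is fixed at half the most. Time passes only in rows, so rows that repeat a pose let the fingers close. It gives the time, the measured TCP pose, the force and the opening at its end, in the units of the state.
- sensors.state(): the state, without advancing time (a new reading comes with each control period).
- cams.grab_frame(name): name is "side" or "top" or "wrist"; returns (picture, depth): 400x640x3 uint8, red, green, blue; 400x640 float32, m along the optical axis (not along the pixel's ray), 0 where there is no reading.
- cams.calibration(name): a dict with "fov_y" (degrees; the focal length in pixels is half the picture's height over the tangent of half this angle, whatever the lens; pixels are square), "cx", "cy" (the principal point, pixels), "k1" (the pictures are not rectified: a ray, as slopes to the right and down, at radius r is drawn at 1 + k1 r^2 times it, then the intrinsics apply), "pose" (4x4, takes a point from camera to world coordinates); the wrist camera has in their place "hand_eye" (4x4, takes a point from camera to tool coordinates, whose origin is the TCP and whose axes are the flange's). Camera axes: x right, y down, z forward; pixel columns grow to the right and rows downward; lengths in m; the calibration is good to about 2 mm. A picture is of the moment at which its call begins: read the wrist's pose just before it. calibration takes no time and is no camera call.
- job.job_done(): hands the job in, once; it reports no verdict.
Trained networks look in the newest picture that a camera, given by its name, has taken for a name from the list of things; names that differ only in an ending like _2 or _b are one class to them, and where a whole thing is asked for, a point or a joint stands for the part that bears it (a point fixed in the world has none). Each returns a list of dicts, best first, with "score" (0 to 1); they miss things now and then, are a little off and sometimes report something else, mostly with a low value. They report only what shows in the picture. A call takes as long as a camera call. They do not tell look-alikes from the thing itself.
- finder.look_for(camera, thing): "position" ([x, y, z] in m, in world coordinates, good to about 4 mm: the middle of the surface that is visible of it).
The state is a dict: "time": time; "joint_pos": joint angles; "joint_vel": joint speeds; "joint_efforts": joint torques, N m; "tool_pos": TCP position; "tool_rot": TCP orientation; "contact_force": force on the tool from outside, world axes, zero at the start; "ft_torque": the same for the moment, N m; "gripper_width": opening from 0.0 (shut) to 1.0 (fully open).
Only numpy, scipy, OpenCV 4.12 (cv2) and the standard library are available. Lean on these libraries where they do the work, as an engineer would, in place of code of your own. Each camera call takes 0.05 s, during which the arm holds its last target. There are 200 camera calls.

## Task

One of the two cam locks on the cover of the control box is still open: its slot and tongue lie along the box's front edge instead of pointing across it under the keeper. Take the flat-bladed key (the one with the flat paddle handle) out of the wooden stand, put its blade fully into that lock's slot, and turn the lock a quarter turn clockwise until it stops. Leave the key standing in the lock and let go.

Things in the scene. Friction and masses are not known exactly. Their poses are not given: they have to be found in the camera images.
- key_grip (a point): Centre of the flat-bladed key's black paddle handle: 14 thick (x), 38 wide (y), 48 mm tall, from 25 below this point to 23 above; grip its flat sides. Below: a neck; a round flange, 40 across, underside 40 mm below this point; a steel blade 5 thick (x), 34 wide (y, in the paddle's plane), 20 long, tip 60 mm below this point. z up. About 0.12 kg. Stands upright in the stand.
- slot (a point): Centre of the slot's mouth, on top of the open lock's steel cam (52 mm disc in a 66 mm collar), 77 mm above the worktop. Turns with the cam: y along the slot, -y to the tongue (tip 50 mm out), z up. Slot 11 wide, mouth flared to 19, 22 mm deep, right across the cam. The key goes in till its flange rests on the cam, and has about 10 degrees of play in it.
- cam (a joint): Turn of the open cam, rad: 0 = tongue along the box's front edge (open, starts 0 to 0.2); grows clockwise seen from above to 1.571, a hard stop, tongue to the front under the keeper (locked). Stiff (0.12 N m), stays where left. Its fixed grey box is 160 x 240 x 52 mm; the two locks are 140 mm apart along the front (robot) edge; the other one is shut, slot across that edge.
- key_stand: Fixed wooden block, 60 (x) x 190 (y) x 30 mm high, origin at the centre of its underside. Two holes at y = -50 and +50 mm: the flat-bladed key stands in either one, blade along the stand's y, flange on the stand's top, so lift it over 20 mm to clear; a key with a round black knob, 42 mm across, stands in the other and is not wanted.
There are look-alikes about, which are no part of the job. What is shaped like the part that bears key_grip but turquoise is not meant.

How it is judged:
On the way:
1. the key's blade is down in the slot of the open lock, before the lock has been turned (horizontal distance between key_grip and slot below 0.015 m and z of key_grip in the frame of slot below 0.05 m and angle between key_grip's own z axis and vertical below 0.25 rad and value of joint cam below 0.7 rad), for 0.1 s.
At the end, for the whole second after the job is handed in: The cam is turned to within 15 degrees of its locked stop (joint above 1.30 rad), and the key, released, stands in its slot: handle centre within 15 mm of the slot's centre seen from above and less than 50 mm above the slot's mouth, tilted less than 14 degrees (horizontal distance between key_grip and slot below 0.015 m and z of key_grip in the frame of slot below 0.05 m and angle between key_grip's own z axis and vertical below 0.25 rad and value of joint cam above 1.3 rad); the robot touches nothing.
It also fails if it takes over 40 s, if anything falls off the work surface, if the arm or the gripper's body presses on something with over 40 N, if the wrist force passes 120 N, or if a joint passes its speed limit or range.

## Working session

There is one attempt and no reset: what is moved stays moved. The work goes in short steps, Python scripts to look and compute and a shell command to move; the robot and the scene stay as the last step left them, time stands still between calls to the robot, and variables do not carry over. Pictures are saved under pics/ and viewed, about 8 in all and at most 12, crops included, and the job is handed in when it is done.

```bash
mkdir -p pics; ls; cat > h.py <<'E'
import numpy as np, cv2
from plant import sensors, cams, job, finder, manip
from scipy.spatial.transform import Rotation as R
def K(c,h=400):
    f=h/2/np.tan(np.radians(c["fov_y"])/2); return f
def T_tool(s):
    q=s["tool_rot"]; T=np.eye(4); T[:3,:3]=R.from_quat([q[1],q[2],q[3],q[0]]).as_matrix(); T[:3,3]=s["tool_pos"]; return T
def grab(name,fn=None):
    s=sensors.state(); im,d=cams.grab_frame(name); c=cams.calibration(name)
    P=np.array(c["pose"]) if "pose" in c else T_tool(s)@np.array(c["hand_eye"])
    if fn: cv2.imwrite("pics/"+fn,im[:,:,::-1])
    return im,d,c,P
def cloud(d,c,P):
    f=K(c); v,u=np.mgrid[0:400,0:640].astype(float)
    x=(u-c["cx"])/f; y=(v-c["cy"])/f
    a,b=x.copy(),y.copy()
    for _ in range(8):
        k=1+c["k1"]*(a*a+b*b); a=x/k; b=y/k
    X=np.stack([a*d,b*d,d],-1)@P[:3,:3].T+P[:3,3]; X[d<=0]=np.nan
    return X
E
python3 - <<'E'
from h import *
for n in("top","side"):
    im,d,c,P=grab(n,n+"0.png"); X=cloud(d,c,P); np.save(n+".npy",X)
    print(n,P.round(3).tolist())
    for t in("key_grip","slot","key_stand","cam"):
        try: print(t,[(np.round(r["position"],3).tolist(),round(r["score"],2)) for r in finder.look_for(n,t)][:4])
        except Exception as e: print(t,e)
s=sensors.state();print(s["time"],s["tool_rot"])
a=np.vstack([cv2.imread("pics/top0.png"),cv2.imread("pics/side0.png")])
cv2.imwrite("pics/both.png",cv2.resize(a,(480,600)))
E
```

```text
pics
top [[-0.023, -0.998, 0.065, 0.464], [-1.0, 0.024, 0.004, 0.007], [-0.006, -0.065, -0.998, 0.909], [0.0, 0.0, 0.0, 1.0]]
key_grip [([0.463, 0.27, 0.06], 0.81), ([0.552, 0.244, 0.062], 0.49)]
slot [([0.482, -0.11, 0.073], 0.93)]
key_stand [([0.551, 0.2, 0.033], 0.93), ([0.554, 0.242, 0.062], 0.21)]
cam [([0.484, -0.111, 0.079], 0.83)]
side [[-0.73, -0.561, 0.39, 0.125], [-0.683, 0.599, -0.417, 0.422], [0.0, -0.571, -0.821, 0.93], [0.0, 0.0, 0.0, 1.0]]
key_grip [([0.461, 0.279, 0.052], 0.81)]
slot [([0.483, -0.112, 0.075], 0.73)]
key_stand [([0.537, 0.202, 0.029], 0.91)]
cam [([0.484, -0.108, 0.072], 0.87)]
0.5 [-2.80503892e-05  9.89229425e-01  1.46373302e-01 -1.86295738e-06]
```

View pics/top0.png

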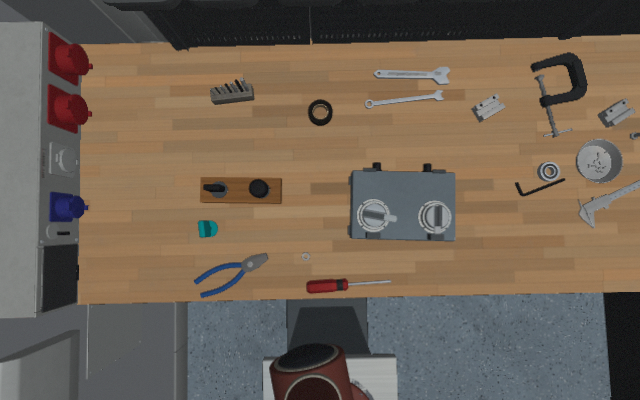

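View pics/side0.png

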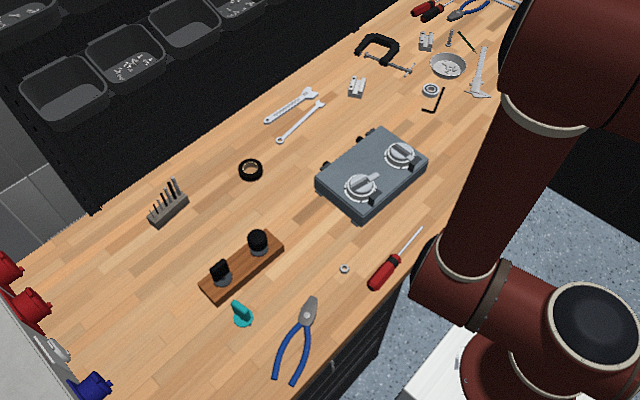

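The top view shows the flat key in the stand at about (215,189), with the round-knob key at (259,188). The turquoise look-alike is at (207,228). The open lock is at (374,216), tongue to the right (-y), and the shut lock is at (435,217). The side view agrees.

```bash
python3 - <<'E'
from h import *
def rect(p): 
    (c,s,a)=cv2.minAreaRect((p*1000).astype(np.float32)); return np.round(c,1),np.round(s,1),round(a,1)
for n in("top","side"):
    X=np.load(n+".npy").reshape(-1,3); X=X[~np.isnan(X[:,0])]
    def sel(x0,x1,y0,y1,z0,z1): return X[(X[:,0]>x0)&(X[:,0]<x1)&(X[:,1]>y0)&(X[:,1]<y1)&(X[:,2]>z0)&(X[:,2]<z1)]
    p=sel(.48,.62,.08,.33,.024,.038); print(n,"stand",rect(p[:,:2]),np.median(p[:,2]))
    p=sel(.48,.62,.19,.33,.07,.12); print("handle",len(p),rect(p[:,:2]),np.percentile(p[:,2],[5,50,95]))
    p=sel(.48,.62,.19,.33,.084,.12); print("handle top",len(p),rect(p[:,:2]),p.mean(0))
    p=sel(.48,.62,.08,.19,.07,.12); print("knob",len(p),rect(p[:,:2]),np.percentile(p[:,2],[5,50,95]))
    p=sel(.40,.56,-.18,-.05,.062,.1); print("lock open",len(p),rect(p[:,:2]),np.percentile(p[:,2],[5,50,95]))
    p=sel(.40,.6,-.35,-.18,.062,.1); print("lock shut",len(p),rect(p[:,:2]),np.percentile(p[:,2],[5,50,95]))
    p=sel(.40,.7,-.4,-.0,.045,.058); print("box",len(p),rect(p[:,:2]))
im=cv2.imread("pics/top0.png")
a=cv2.resize(im[160:250,185:275],(400,400),interpolation=cv2.INTER_CUBIC);b=cv2.resize(im[175:255,335:415],(400,400),interpolation=cv2.INTER_CUBIC)
cv2.imwrite("pics/crop.png",np.hstack([a,b]))
E
```

```text
top stand (array([532.3, 201.2]), array([189.7, 104.5]), 88.7) 0.030684865640889125
handle 141 (array([521. , 256.4]), array([36.8, 87.9]), 79.4) [0.07755823 0.09258312 0.0950655 ]
handle top 116 (array([521.1, 254.2]), array([36.6, 84.9]), 83.3) [0.55408647 0.24951088 0.09222749]
knob 276 (array([552. , 149.6]), array([39.9, 38.7]), 0.1) [0.07751477 0.08564518 0.08828712]
lock open 675 (array([ 477., -106.]), array([74.8, 81.5]), 45.4) [0.06834532 0.07612206 0.08189686]
lock shut 698 (array([ 470.3, -246.5]), array([64.3, 82.7]), 89.6) [0.06567195 0.07573878 0.0823103 ]
box 5635 (array([ 510. , -177.6]), array([236.6, 164.4]), 87.9)
side stand (array([531.5, 200.6]), array([191. , 106.7]), 88.5) 0.029683989362851326
handle 210 (array([519.7, 256.4]), array([37.8, 86.8]), 80.5) [0.07218384 0.08982575 0.09427761]
handle top 144 (array([554., 251.]), array([37.8, 14.5]), 88.3) [0.55278788 0.2510986  0.09096801]
knob 312 (array([549.9, 151. ]), array([41.2, 38.5]), 73.9) [0.07324164 0.08439108 0.08755871]
lock open 646 (array([ 475.2, -106.8]), array([74.2, 82.8]), 43.1) [0.06469068 0.07434397 0.08053138]
lock shut 556 (array([ 466.9, -248.4]), array([84.2, 61.5]), 16.8) [0.06390122 0.07383497 0.08092025]
box 3928 (array([ 508.1, -178.4]), array([240.6, 165.9]), 86.5)
```

View pics/crop.png

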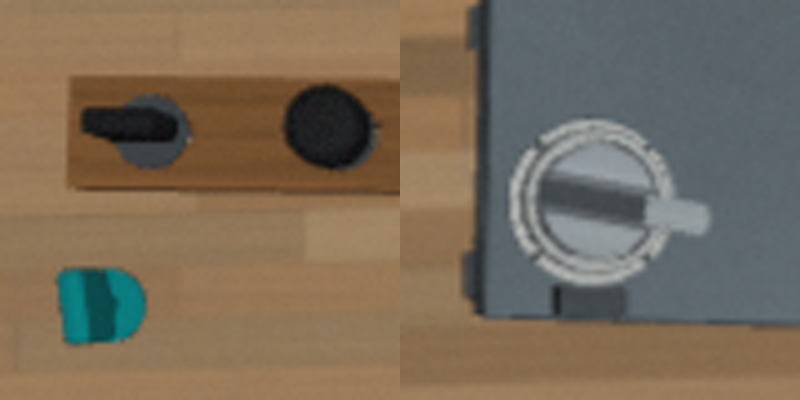

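Left half: the handle's long axis runs along the stand. Right half: the slot and tongue are turned about 7° clockwise. Next I'll look at the lock with the wrist camera on the way to the key.

```bash
cat > go.py <<'E'
import sys
from h import *
# go.py x y z yaw(deg of tool x in world): tool down
x,y,z,yaw=map(float,sys.argv[1:5]); s=sensors.state(); T=T_tool(s)
a=np.radians(yaw); G=np.array([[np.cos(a),np.sin(a),0],[np.sin(a),-np.cos(a),0],[0,0,-1]]).T.T
d=T[:3,:3].T@(np.array([x,y,z])-T[:3,3]); w=R.from_matrix(T[:3,:3].T@G).as_rotvec(degrees=True)
print("d",d.round(4),"w",w.round(2),"rows",np.linalg.norm(d)/.0417,np.linalg.norm(w)/7.16, "yaw",np.degrees(np.arctan2(T[1,0],T[0,0])).round(2),s["time"],s["tool_pos"],np.round(s["joint_pos"],2))
E
python3 go.py 0.42 -0.106 0.30 90; python3 -c "
from h import *
c=cams.calibration('wrist');print(np.round(c['hand_eye'],3),c['fov_y'],manip.tcp_to_grasp)"
```

```text
d [ 0.3713 -0.4019 -0.0687] w [ -0.    -0.   -73.17] rows 13.22407176014143 10.218767567366736 yaw 16.83 0.5 [ 0.18098912 -0.59817958  0.23127359] [-1.4   0.05  1.61 -0.    1.48 -0.12]
[[-0.001 -0.958 -0.287  0.072]
 [ 1.    -0.001  0.001 -0.   ]
 [-0.001 -0.287  0.958 -0.142]
 [ 0.     0.     0.     1.   ]] 58.37928434478662 0.0187
```

```bash
python3 go.py 0.475 -0.075 0.28 90; python3 -m pendant '[{"dx":0.433,"dy":-0.415,"dz":-0.049,"wz":-73.2},{"dx":0.433,"dy":-0.415,"dz":-0.049,"wz":-73.2},{"dx":0.433,"dy":-0.415,"dz":-0.049,"wz":-73.2},{"dx":0.433,"dy":-0.415,"dz":-0.049,"wz":-73.2},{"dx":0.433,"dy":-0.415,"dz":-0.049,"wz":-73.2},{"dx":0.433,"dy":-0.415,"dz":-0.049,"wz":-73.2},{"dx":0.433,"dy":-0.415,"dz":-0.049,"wz":-73.2},{"dx":0.433,"dy":-0.415,"dz":-0.049,"wz":-73.2},{"dx":0.433,"dy":-0.415,"dz":-0.049,"wz":-73.2},{"dx":0.433,"dy":-0.415,"dz":-0.049,"wz":-73.2},{"dx":0.433,"dy":-0.415,"dz":-0.049,"wz":-73.2},{"dx":0.433,"dy":-0.415,"dz":-0.049,"wz":-73.2},{"dx":0.433,"dy":-0.415,"dz":-0.049,"wz":-73.2},{"dx":0.433,"dy":-0.415,"dz":-0.049,"wz":-73.2},{"dx":0.433,"dy":-0.415,"dz":-0.049,"wz":-73.2},{"dx":0.433,"dy":-0.415,"dz":-0.049,"wz":-73.2},{"dx":0.433,"dy":-0.415,"dz":-0.049,"wz":-73.2},{"dx":0.433,"dy":-0.415,"dz":-0.049,"wz":-73.2}]'
python3 - <<'E'
from h import *
im,d,c,P=grab("wrist","w1.png"); X=cloud(d,c,P); np.save("w1.npy",X)
Z=X[...,2]
# cam top plane points / slot floor
m=(Z>.069)&(Z<.083); p=X[m]; print("top",len(p),cv2.minEnclosingCircle((p[:,:2]*1000).astype(np.float32)))
m=(Z>.045)&(Z<.069); 
print(np.median(X[(Z>.07)&(Z<.09)][:,2]))
# metric ortho map of height, 0.5 mm/px, x up, y left
H=np.zeros((240,240),np.uint8)
ok=~np.isnan(Z); r=((.535-X[...,0])/.0005); q=((-.045-X[...,1])/.0005)
v=ok&(r>=0)&(r<240)&(q>=0)&(q<240)
H[r[v].astype(int),q[v].astype(int)]=np.clip((Z[v]-.04)/.045*254+1,1,255)
C=np.zeros((240,240,3),np.uint8); C[r[v].astype(int),q[v].astype(int)]=im[v][:,::-1]
k=np.ones((3,3)); H=cv2.dilate(H,k); C=cv2.dilate(C,k)
o=np.hstack([cv2.cvtColor(H,8),C]); cv2.imwrite("pics/ortho.png",cv2.resize(o,(800,400)))
print(finder.look_for("wrist","slot"))
E
```

```text
d [ 0.4329 -0.4156 -0.0487] w [ -0.    -0.   -73.17] rows 14.439030541671467 10.218767567366736 yaw 16.83 0.5 [ 0.18098912 -0.59817958  0.23127359] [-1.4   0.05  1.61 -0.    1.48 -0.12]
top 2546 ((275.4275817871094, -817.2156982421875), 105.7854995727539)
0.08090518770116886
[]invalid input
```

View pics/ortho.png

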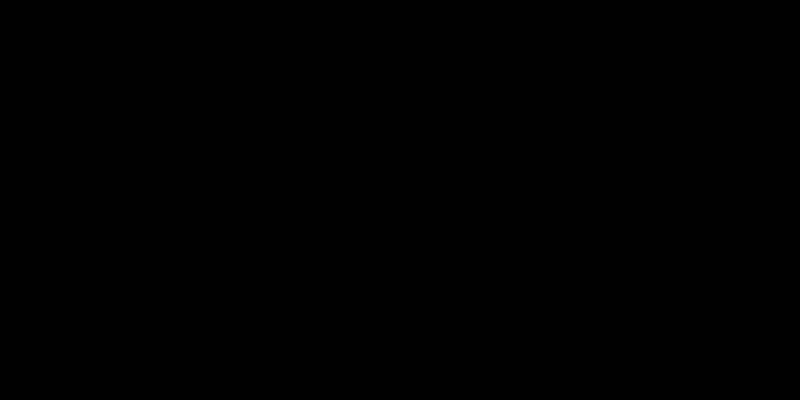

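The image is empty because the move was refused. The rows probably need every field.

```bash
python3 -m pendant '[{"wx":0,"wy":0,"wz":-40,"dx":0.2,"dy":-0.2,"dz":-0.049,"hand":1}]'; python3 go.py 0.475 -0.075 0.28 90; python3 -m pendant --help | head -20
```

```text
time: 0.68
tool_pos: [0.1978, -0.5644, 0.2356]
tool_rot: [-0.001, 0.978, 0.207, -0.001]
contact_force: [0.3, 1.3, 0.8]
gripper_width: 0.997
d [ 0.4513 -0.3357 -0.044 ] w [-1.900e-01 -3.000e-02 -6.616e+01] rows 13.529476319089426 9.24077538051964 yaw 23.84 0.6833 [ 0.1977896  -0.56437002  0.2356209 ] [-1.36 -0.01  1.67 -0.    1.48 -0.2 ]invalid input: not JSON, or not a number
```

```bash
python3 -m pendant '[{"wx":0,"wy":0,"wz":-66,"dx":0.451,"dy":-0.336,"dz":-0.044,"hand":1},{"wx":0,"wy":0,"wz":-66,"dx":0.451,"dy":-0.336,"dz":-0.044,"hand":1},{"wx":0,"wy":0,"wz":-66,"dx":0.451,"dy":-0.336,"dz":-0.044,"hand":1},{"wx":0,"wy":0,"wz":-66,"dx":0.451,"dy":-0.336,"dz":-0.044,"hand":1},{"wx":0,"wy":0,"wz":-66,"dx":0.451,"dy":-0.336,"dz":-0.044,"hand":1},{"wx":0,"wy":0,"wz":-66,"dx":0.451,"dy":-0.336,"dz":-0.044,"hand":1},{"wx":0,"wy":0,"wz":-66,"dx":0.451,"dy":-0.336,"dz":-0.044,"hand":1},{"wx":0,"wy":0,"wz":-66,"dx":0.451,"dy":-0.336,"dz":-0.044,"hand":1},{"wx":0,"wy":0,"wz":-66,"dx":0.451,"dy":-0.336,"dz":-0.044,"hand":1},{"wx":0,"wy":0,"wz":-66,"dx":0.451,"dy":-0.336,"dz":-0.044,"hand":1},{"wx":0,"wy":0,"wz":-66,"dx":0.451,"dy":-0.336,"dz":-0.044,"hand":1},{"wx":0,"wy":0,"wz":-66,"dx":0.451,"dy":-0.336,"dz":-0.044,"hand":1},{"wx":0,"wy":0,"wz":-66,"dx":0.451,"dy":-0.336,"dz":-0.044,"hand":1},{"wx":0,"wy":0,"wz":-66,"dx":0.451,"dy":-0.336,"dz":-0.044,"hand":1},{"wx":0,"wy":0,"wz":-66,"dx":0.451,"dy":-0.336,"dz":-0.044,"hand":1},{"wx":0,"wy":0,"wz":-66,"dx":0.451,"dy":-0.336,"dz":-0.044,"hand":1}]'
cat > look.py <<'E'
from h import *
import sys
# look.py name x0 y0 zlo zhi : ortho view 120 mm centred
n,x0,y0,zl,zh=sys.argv[1],*map(float,sys.argv[2:6])
im,d,c,P=grab("wrist",n+".png"); X=cloud(d,c,P); np.save(n+".npy",X); Z=X[...,2]
H=np.zeros((240,240),np.uint8); C=np.zeros((240,240,3),np.uint8)
r=((x0+.06-X[...,0])/.0005); q=((y0+.06-X[...,1])/.0005)
v=~np.isnan(Z)&(r>=0)&(r<240)&(q>=0)&(q<240); ri,qi=r[v].astype(int),q[v].astype(int)
H[ri,qi]=np.clip((Z[v]-zl)/(zh-zl)*254+1,1,255); C[ri,qi]=im[v][:,::-1]
k=np.ones((3,3)); o=np.hstack([cv2.cvtColor(cv2.dilate(H,k),8),cv2.dilate(C,k)])
cv2.imwrite("pics/"+n+"_o.png",cv2.resize(o,(800,400)))
E
python3 look.py w2 .475 -.105 .04 .09
python3 - <<'E'
from h import *
s=finder.look_for("wrist","slot");print(s)
X=np.load("w2.npy").reshape(-1,3);X=X[~np.isnan(X[:,0])]
X=X[(abs(X[:,0]-.475)<.05)&(abs(X[:,1]+.105)<.05)]
p=X[(X[:,2]>.062)]; print(np.histogram(X[:,2],bins=np.arange(.045,.09,.003)))
E
```

```text
time: 2.02
tool_pos: [0.476, -0.0707, 0.2826]
tool_rot: [0.0, 0.706, 0.708, -0.0]
contact_force: [0.2, -0.5, -0.0]
gripper_width: 1.001
[{'position': [0.4828, -0.1097, 0.0772], 'score': 0.81}]
(array([  38, 1093, 2602,  479,   75,   85,   86,  397,  542,  449, 1194,
        330,   69,    0]), array([0.045, 0.048, 0.051, 0.054, 0.057, 0.06 , 0.063, 0.066, 0.069,
       0.072, 0.075, 0.078, 0.081, 0.084, 0.087]))
```

View pics/w2_o.png

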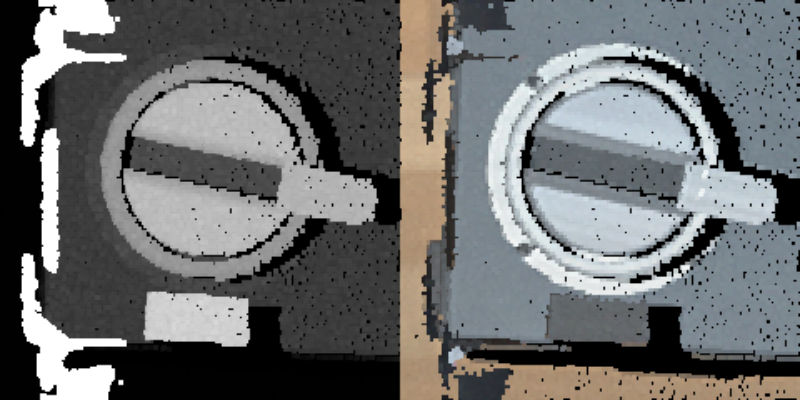

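The orthographic map (0.3 mm/px) puts the cam centre at about (210,170), i.e. (0.484, -0.108). The slot is about 11.4° clockwise of the y axis, so tool yaw should be about 78.6°. The cam top is at z ≈ 0.077. Now on to the key.

```bash
python3 go.py 0.5535 0.251 0.19 88.3
```

```text
d [0.3232 0.0779 0.0921] w [-0.02  0.02  1.67] rows 8.27354648944648 0.23299407085679869 yaw 89.97 2.1167 [ 0.47543994 -0.07213928  0.28228968] [-0.31 -0.33  1.87 -0.    1.6  -0.3 ]
```

```bash
python3 -m pendant '[{"wx":0,"wy":0,"wz":1.7,"dx":0.323,"dy":0.078,"dz":0.092,"hand":1},{"wx":0,"wy":0,"wz":1.7,"dx":0.323,"dy":0.078,"dz":0.092,"hand":1},{"wx":0,"wy":0,"wz":1.7,"dx":0.323,"dy":0.078,"dz":0.092,"hand":1},{"wx":0,"wy":0,"wz":1.7,"dx":0.323,"dy":0.078,"dz":0.092,"hand":1},{"wx":0,"wy":0,"wz":1.7,"dx":0.323,"dy":0.078,"dz":0.092,"hand":1},{"wx":0,"wy":0,"wz":1.7,"dx":0.323,"dy":0.078,"dz":0.092,"hand":1},{"wx":0,"wy":0,"wz":1.7,"dx":0.323,"dy":0.078,"dz":0.092,"hand":1},{"wx":0,"wy":0,"wz":1.7,"dx":0.323,"dy":0.078,"dz":0.092,"hand":1},{"wx":0,"wy":0,"wz":1.7,"dx":0.323,"dy":0.078,"dz":0.092,"hand":1},{"wx":0,"wy":0,"wz":1.7,"dx":0.323,"dy":0.078,"dz":0.092,"hand":1},{"wx":0,"wy":0,"wz":1.7,"dx":0.323,"dy":0.078,"dz":0.092,"hand":1},{"wx":0,"wy":0,"wz":1.7,"dx":0.323,"dy":0.078,"dz":0.092,"hand":1}]'
python3 look.py w3 .5535 .251 .02 .1
python3 - <<'E'
from h import *
print(finder.look_for("wrist","key_grip"))
X=np.load("w3.npy").reshape(-1,3);X=X[~np.isnan(X[:,0])]
p=X[(abs(X[:,0]-.5535)<.03)&(abs(X[:,1]-.251)<.035)&(X[:,2]>.08)&(X[:,2]<.1)]
print(len(p),cv2.minAreaRect((p[:,:2]*1000).astype(np.float32)),np.percentile(p[:,2],[50,95]))
# fit disc centre/slot from the earlier view
X=np.load("w2.npy").reshape(-1,3);X=X[~np.isnan(X[:,0])]
r=np.hypot(X[:,0]-.4835,X[:,1]+.1085); p=X[(r<.025)&(X[:,2]<.066)&(X[:,2]>.05)]
print(len(p),cv2.minAreaRect((p[:,:2]*1000).astype(np.float32)))
E
python3 go.py 0.5535 0.251 0.053 88.3
```

```text
time: 3.12
tool_pos: [0.5542, 0.2495, 0.191]
tool_rot: [0.0, 0.718, 0.696, 0.0]
contact_force: [0.4, -0.2, -0.1]
gripper_width: 0.999
[{'position': [0.5562, 0.2566, 0.08], 'score': 0.89}, {'position': [0.4718, 0.2527, 0.0482], 'score': 0.67}]
994 ((553.94775390625, 250.90252685546875), (37.29916000366211, 13.57943058013916), 88.2142562866211) [0.09171147 0.09301299]
440 ((484.72088623046875, -109.11851501464844), (49.24181365966797, 9.960942268371582), 77.72691345214844)
d [ 0.0014 -0.001   0.1384] w [ 0.08 -0.01 -0.15] rows 3.318520194300872 0.023417727606578724 yaw 88.15 3.2167 [0.55429696 0.24955365 0.19137244] [ 0.3   0.04  1.69 -0.    1.41  0.33]
```

View pics/w3_o.png

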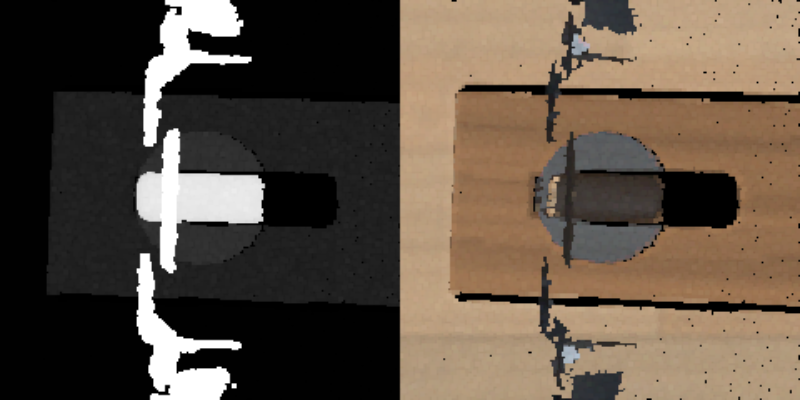

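The map shows the paddle between the fingertips at (200,198), centred on (0.554, 0.251) with yaw 88.2° and its top at z = 0.093. Now I'll descend and grip.

```bash
python3 -m pendant '[{"wx":0,"wy":0,"wz":0,"dx":0.0015,"dy":-0.0003,"dz":0.04,"hand":1},{"wx":0,"wy":0,"wz":0,"dx":0.0015,"dy":-0.0003,"dz":0.08,"hand":1},{"wx":0,"wy":0,"wz":0,"dx":0.0015,"dy":-0.0003,"dz":0.11,"hand":1},{"wx":0,"wy":0,"wz":0,"dx":0.0015,"dy":-0.0003,"dz":0.13,"hand":1},{"wx":0,"wy":0,"wz":0,"dx":0.0015,"dy":-0.0003,"dz":0.138,"hand":1},{"wx":0,"wy":0,"wz":0,"dx":0.0015,"dy":-0.0003,"dz":0.138,"hand":1},{"wx":0,"wy":0,"wz":0,"dx":0.0015,"dy":-0.0003,"dz":0.138,"hand":-1},{"wx":0,"wy":0,"wz":0,"dx":0.0015,"dy":-0.0003,"dz":0.138,"hand":-1},{"wx":0,"wy":0,"wz":0,"dx":0.0015,"dy":-0.0003,"dz":0.138,"hand":-1},{"wx":0,"wy":0,"wz":0,"dx":0.0015,"dy":-0.0003,"dz":0.138,"hand":-1},{"wx":0,"wy":0,"wz":0,"dx":0.0015,"dy":-0.0003,"dz":0.138,"hand":-1},{"wx":0,"wy":0,"wz":0,"dx":0.0015,"dy":-0.0003,"dz":0.138,"hand":-1},{"wx":0,"wy":0,"wz":0,"dx":0.0015,"dy":-0.0003,"dz":0.138,"hand":-1},{"wx":0,"wy":0,"wz":0,"dx":0.0015,"dy":-0.0003,"dz":0.138,"hand":-1},{"wx":0,"wy":0,"wz":0,"dx":0.0015,"dy":-0.0003,"dz":0.138,"hand":-1},{"wx":0,"wy":0,"wz":0,"dx":0.0015,"dy":-0.0003,"dz":0.138,"hand":-1}]'; python3 go.py .554 .251 .053 88.2
```

```text
time: 4.55
tool_pos: [0.5541, 0.2531, 0.0533]
tool_rot: [0.0, 0.718, 0.697, 0.001]
contact_force: [-0.4, -0.3, 4.8]
gripper_width: 0.153
d [-0.0021 -0.0001  0.0003] w [ 0.07 -0.03  0.09] rows 0.049987510588629415 0.016550508140115293 yaw 88.29 4.55 [0.55411558 0.25306347 0.05327167] [0.31 0.19 1.78 0.   1.17 0.34]
```

```bash
python3 -m pendant '[{"wx":0,"wy":0,"wz":0,"dx":0,"dy":0,"dz":-0.02,"hand":-1},{"wx":0,"wy":0,"wz":0,"dx":0,"dy":0,"dz":-0.05,"hand":-1},{"wx":0,"wy":0,"wz":0,"dx":0,"dy":0,"dz":-0.09,"hand":-1},{"wx":0,"wy":0,"wz":0,"dx":0,"dy":0,"dz":-0.12,"hand":-1},{"wx":0,"wy":0,"wz":0,"dx":0,"dy":0,"dz":-0.12,"hand":-1},{"wx":0,"wy":0,"wz":0,"dx":0,"dy":0,"dz":-0.12,"hand":-1}]'; python3 go.py .4848 -.107 .175 78.2
```

```text
time: 5.05
tool_pos: [0.5545, 0.2533, 0.1744]
tool_rot: [0.001, 0.718, 0.697, 0.002]
contact_force: [-1.3, 0.2, -2.6]
gripper_width: 0.153
d [-0.3622 -0.059  -0.0013] w [ 0.2 -0.1 10.1] rows 8.799660321841742 1.4105856270942123 yaw 88.3 5.05 [0.55454301 0.25325664 0.17443895] [0.31 0.05 1.71 0.   1.38 0.34]
```

```bash
python3 -m pendant '[{"wx":0,"wy":0,"wz":10,"dx":-0.362,"dy":-0.059,"dz":0,"hand":-1},{"wx":0,"wy":0,"wz":10,"dx":-0.362,"dy":-0.059,"dz":0,"hand":-1},{"wx":0,"wy":0,"wz":10,"dx":-0.362,"dy":-0.059,"dz":0,"hand":-1},{"wx":0,"wy":0,"wz":10,"dx":-0.362,"dy":-0.059,"dz":0,"hand":-1},{"wx":0,"wy":0,"wz":10,"dx":-0.362,"dy":-0.059,"dz":0,"hand":-1},{"wx":0,"wy":0,"wz":10,"dx":-0.362,"dy":-0.059,"dz":0,"hand":-1},{"wx":0,"wy":0,"wz":10,"dx":-0.362,"dy":-0.059,"dz":0,"hand":-1},{"wx":0,"wy":0,"wz":10,"dx":-0.362,"dy":-0.059,"dz":0,"hand":-1},{"wx":0,"wy":0,"wz":10,"dx":-0.362,"dy":-0.059,"dz":0,"hand":-1},{"wx":0,"wy":0,"wz":10,"dx":-0.362,"dy":-0.059,"dz":0,"hand":-1},{"wx":0,"wy":0,"wz":10,"dx":-0.362,"dy":-0.059,"dz":0,"hand":-1},{"wx":0,"wy":0,"wz":10,"dx":-0.362,"dy":-0.059,"dz":0,"hand":-1},{"wx":0,"wy":0,"wz":10,"dx":-0.362,"dy":-0.059,"dz":0,"hand":-1}]'
python3 look.py w4 .4845 -.109 .04 .2
python3 - <<'E'
from h import *
grab("side","side1.png");print(finder.look_for("side","key_grip"))
a=cv2.imread("pics/w4.png");b=cv2.imread("pics/side1.png");cv2.imwrite("pics/j.png",np.hstack([cv2.resize(a,(480,300)),cv2.resize(b[100:280,270:430],(267,300))]))
E
python3 go.py .4848 -.107 .081 78.2
```

```text
time: 6.13
tool_pos: [0.4832, -0.106, 0.1709]
tool_rot: [-0.001, 0.775, 0.632, -0.0]
contact_force: [-0.6, -0.5, -1.7]
gripper_width: 0.157
[{'position': [0.4717, 0.2221, 0.02], 'score': 0.66}]
d [-0.0008  0.0012  0.091 ] w [-0.04 -0.02  0.22] rows 2.1817587647131793 0.030844571074616047 yaw 78.42 6.2833 [ 0.48382705 -0.10600151  0.17196866] [-0.37 -0.22  1.97  0.    1.39 -0.16]
```

View pics/j.png

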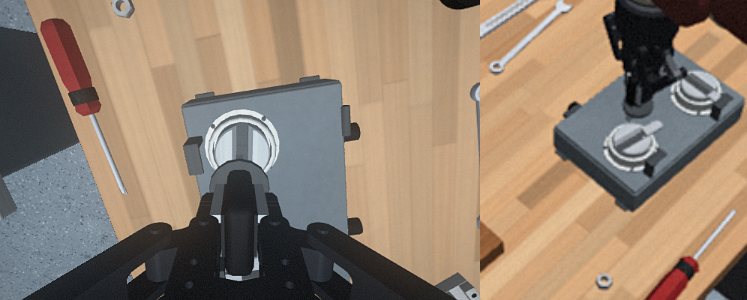

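The wrist view (left half) shows the key in line with the slot, at about (240,150). The side view shows it upright above the lock. Now I'll insert it slowly.

```bash
python3 -m pendant '[{"wx":0,"wy":0,"wz":0,"dx":-0.001,"dy":0.001,"dz":0.03,"hand":-1},{"wx":0,"wy":0,"wz":0,"dx":-0.001,"dy":0.001,"dz":0.045,"hand":-1},{"wx":0,"wy":0,"wz":0,"dx":-0.001,"dy":0.001,"dz":0.05,"hand":-1},{"wx":0,"wy":0,"wz":0,"dx":-0.001,"dy":0.001,"dz":0.053,"hand":-1},{"wx":0,"wy":0,"wz":0,"dx":-0.001,"dy":0.001,"dz":0.056,"hand":-1},{"wx":0,"wy":0,"wz":0,"dx":-0.001,"dy":0.001,"dz":0.059,"hand":-1},{"wx":0,"wy":0,"wz":0,"dx":-0.001,"dy":0.001,"dz":0.059,"hand":-1}]'; python3 go.py .4848 -.107 .100 78.2
```

```text
time: 6.87
tool_pos: [0.485, -0.1084, 0.1139]
tool_rot: [0.0, 0.775, 0.631, 0.0]
contact_force: [0.4, 1.4, -1.4]
gripper_width: 0.156
d [ 0.0014 -0.0004  0.0139] w [0.05 0.01 0.11] rows 0.3349928535505517 0.017171398556968684 yaw 78.31 6.8667 [ 0.48495355 -0.10841038  0.11389697] [-0.37 -0.16  2.02 -0.    1.28 -0.17]
```

Blade 6 mm in with no contact force. Continuing down.

```bash
python3 -m pendant '[{"wx":0,"wy":0,"wz":0,"dx":0.001,"dy":0,"dz":0.003,"hand":-1},{"wx":0,"wy":0,"wz":0,"dx":0.001,"dy":0,"dz":0.006,"hand":-1},{"wx":0,"wy":0,"wz":0,"dx":0.001,"dy":0,"dz":0.009,"hand":-1},{"wx":0,"wy":0,"wz":0,"dx":0.001,"dy":0,"dz":0.011,"hand":-1},{"wx":0,"wy":0,"wz":0,"dx":0.001,"dy":0,"dz":0.013,"hand":-1},{"wx":0,"wy":0,"wz":0,"dx":0.001,"dy":0,"dz":0.013,"hand":-1},{"wx":0,"wy":0,"wz":0,"dx":0.001,"dy":0,"dz":0.013,"hand":-1}]'; python3 go.py .4848 -.107 .100 78.2
```

```text
time: 7.45
tool_pos: [0.4848, -0.1075, 0.1004]
tool_rot: [0.0, 0.776, 0.631, 0.0]
contact_force: [0.7, 0.4, -1.4]
gripper_width: 0.158
d [ 0.0005 -0.0001  0.0004] w [ 0.   -0.    0.09] rows 0.014963772626375306 0.012825665011767108 yaw 78.29 7.45 [ 0.48480957 -0.10746948  0.10041092] [-0.37 -0.14  2.03  0.    1.25 -0.16]
```

Seated with no load. Now turning clockwise, which is +wz with the tool pointing down.

```bash
python3 -m pendant '[{"wx":0,"wy":0,"wz":5,"dx":0,"dy":0,"dz":0,"hand":-1},{"wx":0,"wy":0,"wz":10,"dx":0,"dy":0,"dz":0,"hand":-1},{"wx":0,"wy":0,"wz":15,"dx":0,"dy":0,"dz":0,"hand":-1},{"wx":0,"wy":0,"wz":20,"dx":0,"dy":0,"dz":0,"hand":-1},{"wx":0,"wy":0,"wz":25,"dx":0,"dy":0,"dz":0,"hand":-1},{"wx":0,"wy":0,"wz":30,"dx":0,"dy":0,"dz":0,"hand":-1},{"wx":0,"wy":0,"wz":35,"dx":0,"dy":0,"dz":0,"hand":-1},{"wx":0,"wy":0,"wz":40,"dx":0,"dy":0,"dz":0,"hand":-1},{"wx":0,"wy":0,"wz":40,"dx":0,"dy":0,"dz":0,"hand":-1}]'; python3 go.py .4848 -.1075 .100 -2; python3 -c "
from h import *
print(sensors.state()['ft_torque'])"
```

```text
time: 8.2
tool_pos: [0.4856, -0.108, 0.1006]
tool_rot: [0.001, 0.945, 0.327, 0.001]
contact_force: [2.6, -1.8, -4.3]
gripper_width: 0.157
d [-0.0003 -0.0009  0.0006] w [ 0.14 -0.11 40.23] rows 0.026410069566405386 5.618133531508937 yaw 38.23 8.2 [ 0.4855749  -0.10804919  0.10055748] [-0.37 -0.14  2.03 -0.    1.25  0.54]
[-0.4225265  -0.70037309  0.04223322]
```

```bash
python3 -m pendant '[{"wx":0,"wy":0,"wz":5,"dx":0,"dy":0,"dz":0,"hand":-1},{"wx":0,"wy":0,"wz":10,"dx":0,"dy":0,"dz":0,"hand":-1},{"wx":0,"wy":0,"wz":15,"dx":0,"dy":0,"dz":0,"hand":-1},{"wx":0,"wy":0,"wz":20,"dx":0,"dy":0,"dz":0,"hand":-1},{"wx":0,"wy":0,"wz":25,"dx":0,"dy":0,"dz":0,"hand":-1},{"wx":0,"wy":0,"wz":30,"dx":0,"dy":0,"dz":0,"hand":-1},{"wx":0,"wy":0,"wz":35,"dx":0,"dy":0,"dz":0,"hand":-1},{"wx":0,"wy":0,"wz":40,"dx":0,"dy":0,"dz":0,"hand":-1},{"wx":0,"wy":0,"wz":43,"dx":0,"dy":0,"dz":0,"hand":-1},{"wx":0,"wy":0,"wz":43,"dx":0,"dy":0,"dz":0,"hand":-1}]'; python3 go.py .4848 -.1075 .100 -2; python3 -c "
from h import *
print(sensors.state()['ft_torque'])"
```

```text
time: 9.03
tool_pos: [0.4855, -0.1085, 0.1006]
tool_rot: [0.001, 0.999, -0.041, 0.001]
contact_force: [3.3, -3.9, -3.7]
gripper_width: 0.157
d [-0.0008 -0.0009  0.0006] w [ 0.14 -0.14 -2.66] rows 0.03201483153938127 0.3719857974773118 yaw -4.66 9.0333 [ 0.48550591 -0.10846208  0.10059863] [-0.37 -0.14  2.03 -0.    1.25  1.28]
[-0.81142282 -0.61847876  0.04420476]
```

```bash
python3 -m pendant '[{"wx":0,"wy":0,"wz":2,"dx":0,"dy":0,"dz":0,"hand":-1},{"wx":0,"wy":0,"wz":4,"dx":0,"dy":0,"dz":0,"hand":-1},{"wx":0,"wy":0,"wz":4,"dx":0,"dy":0,"dz":0,"hand":-1}]'; python3 -c "
from h import *
print(sensors.state()['ft_torque'])"; python3 -m pendant '[{"wx":0,"wy":0,"wz":2,"dx":0,"dy":0,"dz":0,"hand":-1},{"wx":0,"wy":0,"wz":4,"dx":0,"dy":0,"dz":0,"hand":-1},{"wx":0,"wy":0,"wz":4,"dx":0,"dy":0,"dz":0,"hand":-1}]'; python3 -c "
from h import *
print(sensors.state()['ft_torque'])"; python3 go.py .4848 -.1075 .100 -2
```

```text
time: 9.28
tool_pos: [0.4855, -0.1085, 0.1006]
tool_rot: [0.001, 0.997, -0.075, 0.001]
contact_force: [2.7, -4.0, -4.2]
gripper_width: 0.152
[-0.86052498 -0.67976636  0.05341157]
time: 9.53
tool_pos: [0.4855, -0.1085, 0.1006]
tool_rot: [0.001, 0.994, -0.11, 0.001]
contact_force: [3.0, -3.9, -4.0]
gripper_width: 0.157
[-0.88238921 -0.57099301  0.08446345]
d [-0.0009 -0.0009  0.0006] w [  0.14  -0.14 -10.61] rows 0.03338702093969329 1.482677022585861 yaw -12.61 9.5333 [ 0.48546294 -0.10853763  0.10064974] [-0.37 -0.14  2.03 -0.    1.25  1.42]
```

```bash
python3 - <<'E'
from h import *
grab("wrist","w5.png");grab("side","side2.png")
a=cv2.imread("pics/w5.png");b=cv2.imread("pics/side2.png");cv2.imwrite("pics/j2.png",np.hstack([cv2.resize(a,(480,300)),cv2.resize(b[130:230,310:415],(315,300),interpolation=2)]))
E
```

```text
(no output)
```

View pics/j2.png

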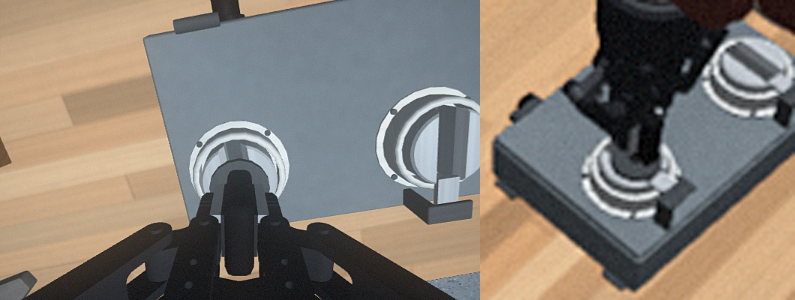

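The side view (right half) shows the tongue at about (665,182), close to its keeper at about (680,200). There's no clear stop yet, so I'll turn further and watch the torque.

```bash
for i in 1; do python3 -m pendant '[{"wx":0,"wy":0,"wz":2,"dx":0,"dy":0,"dz":0,"hand":-1},{"wx":0,"wy":0,"wz":4,"dx":0,"dy":0,"dz":0,"hand":-1},{"wx":0,"wy":0,"wz":4,"dx":0,"dy":0,"dz":0,"hand":-1}]'; done; python3 -c "
from h import *
s=sensors.state();print(s['ft_torque'],s['joint_efforts'])"; python3 -m pendant '[{"wx":0,"wy":0,"wz":2,"dx":0,"dy":0,"dz":0,"hand":-1},{"wx":0,"wy":0,"wz":4,"dx":0,"dy":0,"dz":0,"hand":-1},{"wx":0,"wy":0,"wz":4,"dx":0,"dy":0,"dz":0,"hand":-1}]'; python3 -c "
from h import *
s=sensors.state();print(s['ft_torque'],s['joint_efforts'])"; python3 go.py .4848 -.1075 .100 -2
```

```text
time: 9.88
tool_pos: [0.4854, -0.1086, 0.1006]
tool_rot: [0.002, 0.99, -0.144, 0.001]
contact_force: [1.8, -5.0, -4.1]
gripper_width: 0.154
[-0.9841975  -0.65672493  0.6196028 ] [  1.32830121 -29.21148062 -33.60207438   1.17490143   1.47739604
   0.84681334]
time: 10.13
tool_pos: [0.4854, -0.1087, 0.1007]
tool_rot: [0.002, 0.984, -0.176, 0.001]
contact_force: [2.5, -5.8, -3.7]
gripper_width: 0.155
[-0.99839279 -0.66045875  1.7305138 ] [  0.25615691 -29.18385208 -33.55035067   1.53020728   1.49994381
   1.94436237]
d [-0.001  -0.0009  0.0007] w [  0.22  -0.14 -18.32] rows 0.036282280064910126 2.5584252924512123 yaw -20.32 10.1333 [ 0.48541144 -0.10870233  0.1006853 ] [-0.37 -0.14  2.02 -0.    1.25  1.56]
```

The torque rose to 1.7 N m, so that is the hard stop. I'll back off a little, release and rise.

```bash
python3 -m pendant '[{"wx":0,"wy":0,"wz":-4,"dx":0,"dy":0,"dz":0,"hand":-1},{"wx":0,"wy":0,"wz":-7,"dx":0,"dy":0,"dz":0,"hand":-1},{"wx":0,"wy":0,"wz":-7,"dx":0,"dy":0,"dz":0,"hand":-1},{"wx":0,"wy":0,"wz":-7,"dx":0,"dy":0,"dz":0,"hand":1},{"wx":0,"wy":0,"wz":-7,"dx":0,"dy":0,"dz":0,"hand":1},{"wx":0,"wy":0,"wz":-7,"dx":0,"dy":0,"dz":0,"hand":1},{"wx":0,"wy":0,"wz":-7,"dx":0,"dy":0,"dz":0,"hand":1},{"wx":0,"wy":0,"wz":-7,"dx":0,"dy":0,"dz":0,"hand":1},{"wx":0,"wy":0,"wz":-7,"dx":0,"dy":0,"dz":0,"hand":1},{"wx":0,"wy":0,"wz":-7,"dx":0,"dy":0,"dz":-0.02,"hand":1},{"wx":0,"wy":0,"wz":-7,"dx":0,"dy":0,"dz":-0.05,"hand":1},{"wx":0,"wy":0,"wz":-7,"dx":0,"dy":0,"dz":-0.09,"hand":1},{"wx":0,"wy":0,"wz":-7,"dx":0,"dy":0,"dz":-0.13,"hand":1},{"wx":0,"wy":0,"wz":-7,"dx":0,"dy":0,"dz":-0.16,"hand":1},{"wx":0,"wy":0,"wz":-7,"dx":0,"dy":0,"dz":-0.16,"hand":1},{"wx":0,"wy":0,"wz":-7,"dx":0,"dy":0,"dz":-0.16,"hand":1}]'
python3 look.py w6 .4845 -.109 .04 .15
python3 - <<'E'
from h import *
X=np.load("w6.npy").reshape(-1,3);X=X[~np.isnan(X[:,0])]
p=X[(abs(X[:,0]-.4845)<.04)&(abs(X[:,1]+.109)<.04)&(X[:,2]>.125)&(X[:,2]<.16)]
print(len(p),cv2.minAreaRect((p[:,:2]*1000).astype(np.float32)),np.percentile(p[:,2],[5,50,95]))
grab("side","side3.png")
a=cv2.imread("pics/w6_o.png");b=cv2.imread("pics/side3.png");cv2.imwrite("pics/j3.png",np.hstack([cv2.resize(a,(500,250)),cv2.resize(b[130:230,310:415],(262,250),interpolation=2)]))
E
```

```text
time: 11.47
tool_pos: [0.4859, -0.1078, 0.2633]
tool_rot: [0.001, 0.993, -0.119, 0.003]
contact_force: [0.4, 0.2, -1.1]
gripper_width: 0.998
835 ((482.2386474609375, -108.16650390625), (13.87887954711914, 37.5238151550293), 77.77416229248047) [0.1347829  0.13850977 0.13997354]
```

View pics/j3.png

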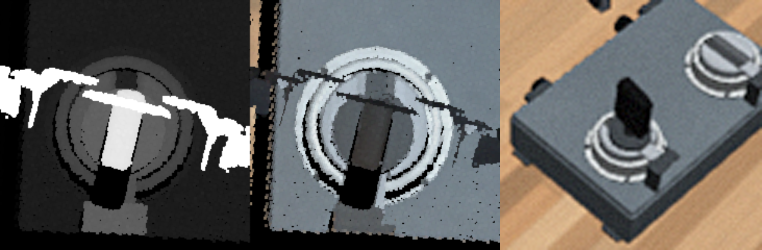

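The key stands upright in the slot. Its handle centre is at (0.482, -0.108) and its top at z ≈ 0.139, so it is seated. The exposed slot end, near (127,75) in the map, points across the front edge. Handing in.

```bash
python3 -c "
from h import *
print(job.job_done())"
```

```text
the job is handed in; nothing more can be done
None
```

The open lock is shut, and the flat-bladed key stands released in its slot. I handed the job in at about 11.5 s on the robot's clock.

**What I did:** I took the key from the stand and put the blade into the slot until the flange sat on the cam, with almost no contact force. I then turned it clockwise until the torque rose to about 1.7 N m, which I took as the hard stop. After backing off 7° I opened the gripper and rose 160 mm.

**Last checks:**
- **Key position:** the handle centre is about 2–3 mm from the slot centre. It is about 39 mm above the slot's mouth, and the key stands upright.
- **Cam:** the slot now points across the front edge, with the tongue at the keeper. The handle sits about 10° past the slot, which matches the play you described. I judged the cam angle from the torque and the pictures, since it can't be read directly.
- **Arm:** clear of everything at hand-in.

**What went wrong:** my first move was refused because its rows left out some fields. Nothing moved, and the next try worked. At the first lock look (before the move), the wrist-camera finder found no slot. Later, with the key held over the lock, the side-camera finder returned only a spot near the turquoise look-alike; I ignored that and used my own depth measurements.

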